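# Fetch the bottom filter adapter from the nested set and set up the suction flask

## Task

Set up the suction flask for a filtration: it needs the largest of the three nested rubber adapters, so lift the small and the medium one out, one after the other, and park them standing side by side in the steel tray, then seat the large adapter fully home in the flask's neck and set the porcelain funnel upright in it. Put the set away as you found it: the medium adapter standing on the white dish and the small one nested fully into it. The adapters are clean, so never set them on the bare bench; do not tip the funnel, and leave the reagent bottle and the tape roll alone.

Things in the scene. Friction and masses are not known exactly. Their poses are not given: they have to be found in the camera images.
- adapter_large: Largest of 3 grey rubber adapters, bottom of the nest: sleeve, narrow end down, under a wider collar, open bore. 34 mm high; collar 64 mm across, 20 to 34 mm above the foot: grip its outside; sleeve tapers 50 to 42 mm (foot); bore 40 mm at the top, 34 at the foot. Origin: centre of the foot's underside, z up. Seated in the flask, the collar's underside rests on the rim.
- adapter_medium: Medium adapter, same shape: 34 mm high; collar 52 mm across, 20 to 34 mm above the foot; sleeve tapers 35 to 29 mm (foot); bore 27 mm at the top, 22 at the foot. Starts with its sleeve loose in the large one's bore and its whole collar above the large one's top (origin 14 mm above the large one's). Origin: centre of the foot's underside, z up.
- adapter_small: Small adapter, same shape: 28 mm high; collar 40 mm across, 14 to 28 mm above the foot; sleeve tapers 23 to 17 mm (foot); bore 11 mm. Starts nested in the medium one, its whole collar above that one's top (fully nested: origin 20 mm above the medium one's origin). Origin: centre of the foot's underside, z up.
- funnel: White porcelain funnel in the wire tripod, 100 mm high: cup 62 mm across, 62 to 100 mm above the stem's tip (grip its outside); below it a cone narrowing from 62 mm (at 61 mm) to 14 mm (at 39 mm), then a 14 mm stem. Origin: the stem's tip, z up. In the large adapter the cone rests on the bore's top edge, the stem's tip about 50 mm below the adapter's top.
- flask: Conical glass suction flask, 126 mm high, 102 mm across at the foot, with a black coated weight ring round it and a small hose arm on one side of the neck, 103 mm up, reaching 64 mm from the axis along the body's x. It stands firmly and does not move. Neck: bore 54 mm, outside 65 mm at the rim, open at the top, at least 45 mm deep. Origin: centre of the underside, z up.
- dish: Round white plastic dish, 108 mm across, rim 12 mm high, flat floor 92 mm across at 6 mm above the bench; it does not move. The nest of adapters stands on it. Origin: centre of the underside.
- tray: Shallow stainless steel tray, 120 mm (its x) by 190 mm (its y), walls 14 mm high and 4 mm thick, floor 4 mm above the bench; it does not move; empty at the start. Origin: centre of the underside.
- tripod: Steel wire tripod that holds the funnel: a 43 mm wire ring 64 mm above the bench on three legs, foot ring 92 mm across; in it the funnel's stem tip hangs 14 mm above the bench. It does not move. Origin: centre of the foot ring, on the bench.
- reagent_2: Bystander: small brown reagent bottle with a black cap, 34 mm across, 63 mm high. Leave it alone. Origin: centre of the underside.
- tape_roll: Bystander: roll of tape lying flat, 61 mm across, 19 mm high. Leave it alone. Origin: centre of the underside.
Mind the look-alikes: they are no part of the job. What is shaped like the adapter_medium but pink or red is not meant.

How it is judged:
By the outcome, as a careful person would: the job done as asked, in the order asked, and still so for the second after the job is handed in, with the robot touching nothing.
It also fails if it takes over 144 s, if anything falls off the work surface, if the arm or the gripper's body presses on something with over 40 N, if the wrist force passes 120 N, or if a joint passes its speed limit or range.

## Robot

A 6-joint arm with a two-finger parallel gripper is mounted at the origin on a cart in front of the work surface, level with it; the furniture and walls round the work are solid. World frame = base frame: x ahead of the robot, y to its left, z up, the work surface at z = 0. Lengths are in mm, angles in rad, forces in N, time in s.
With the tool pointing down it reaches from about 350 to 925 mm from the base axis. Payload 6.4 kg.
Tool frame: the origin (TCP) lies on the centre line of the jaws, within the pads' length; the fingertips stand 14 mm ahead of it and the grasp point (between the pads) lies 5 mm behind it; z points along the fingers, y is the line along which they close (so a half turn about z gives the same grasp; the last joint's range is limited). The gripper opens to 94 mm and grips with 3 to 60 N. Pads are 16 mm wide; open, the fingers measure 119 mm over their backs; the gripper's body (75 mm by 177 mm) begins 78 mm behind the grasp point.
Start: joints at [1.05, 0.245, 1.558, -0, 1.339, -0.174], TCP at [220.926, 611.315, 219.455] pointing down, gripper open.
Joint ranges: [-3.13, 3.13], [-1.02, 2.26], [0.13, 2.54], [-0.95, 4.09], [0.21, 2.88], [-2.74, 2.74]. Speed limits (rad/s): [2.57, 2.57, 3.14, 3.14, 3.14, 3.14].

## Interface

Orientations are given as a rotation vector (axis times angle).
In Python, from cell import ctrl, effector, kinematics, viewer, job_done gives the robot as it stands. The module is installed in compiled form; this text tells all that it offers. Calls block until the motion is done:
- ctrl.move_pose(position, orientation): joint-space move of the TCP to a pose.
- ctrl.move_linear(position, feed=150, orientation=None, contact_N=None): straight line of the TCP; orientation=None keeps the orientation; feed is the mean speed in mm/s. With contact_N (N) it stops when the force on the tool has changed by that much, and returns True; else False.
- ctrl.set_joints(angles): joint-space move.
- effector.move_gripper(opening, strength=None): finger opening in mm; strength is the grip in N (None keeps the last); returns when the fingers have stopped.
- ctrl.sleep(seconds).
- kinematics.solve_ik(position, orientation): joint angles nearest the present ones, or None.
- viewer.camera(name): name is "scene" or "top" or "wrist"; returns a dict with "img" (400x640x3 uint8, red, green, blue), "vfov" (degrees; the focal length in pixels is half the picture's height over the tangent of half this angle, whatever the lens; pixels are square), "cx", "cy" (the principal point, pixels), "cam_to_world" (4x4, takes a point from camera to world coordinates). Camera axes: x right, y down, z forward; pixel columns grow to the right and rows downward; lengths in mm; the calibration is good to about 2 mm. A picture is of the moment at which its call begins. There is no depth.
A pose or a line that the arm cannot do raises ctrl.PlanningError and nothing moves.
- job_done(): hands the job in; it is judged then, once.
Readings, each from a call of its own:
- ctrl.get_t(): time.
- ctrl.get_q(): joint angles.
- ctrl.get_qvel(): joint speeds.
- ctrl.get_tau(): joint torques, N m.
- ctrl.get_eef_pos(): TCP position.
- ctrl.get_tool_rot(): TCP orientation.
- ctrl.get_contact_force(): force on the tool from outside, world axes, zero at the start.
- ctrl.get_moment(): the same for the moment, N m.
- ctrl.get_grip_width(): finger opening in mm.
- ctrl.get_grasp_force(): force on a finger pad.
Only numpy, scipy, OpenCV 4.12 (cv2) and the standard library are available. Lean on these libraries where they do the work, as an engineer would, in place of code of your own. Each camera call takes 0.05 s, during which the arm holds its last target. There are 200 camera calls.

## Working session

There is one attempt and no reset: what is moved stays moved. The work goes in short steps, each a Python script; the robot and the scene stay as the last script left them, time stands still between calls to the robot, and variables do not carry over. Pictures are saved under pics/ and viewed, at most 14 in all, crops included, and the job is handed in when it is done.

```bash
mkdir -p pics; ls; cat > h.py <<'E'
import numpy as np, cv2
from cell import ctrl, effector, kinematics, viewer, job_done
from scipy.spatial.transform import Rotation as R
def snap(name, fn=None):
    c=viewer.camera(name)
    if fn: cv2.imwrite('pics/'+fn, cv2.cvtColor(c['img'],cv2.COLOR_RGB2BGR))
    return c
def ray(c,u,v):
    f=c['img'].shape[0]/2/np.tan(np.radians(c['vfov'])/2)
    T=np.array(c['cam_to_world']); d=T[:3,:3]@np.array([(u-c['cx'])/f,(v-c['cy'])/f,1])
    return T[:3,3],d
def onz(c,u,v,z):
    o,d=ray(c,u,v); return o+d*(z-o[2])/d[2]
def proj(c,p):
    f=c['img'].shape[0]/2/np.tan(np.radians(c['vfov'])/2)
    T=np.array(c['cam_to_world']); q=T[:3,:3].T@(np.array(p,float)-T[:3,3])
    return np.array([c['cx']+f*q[0]/q[2], c['cy']+f*q[1]/q[2]])
def down(yaw):  # tool z down; tool y (closing line) at angle yaw from world y
    return (R.from_euler('z',yaw)*R.from_rotvec([np.pi,0,0])).as_rotvec()
E
python3 - <<'E'
from h import *
np.set_printoptions(precision=2,suppress=True)
for n in ('scene','top','wrist'):
    c=snap(n,n+'0.png'); print(n,c['vfov'],c['cx'],c['cy'],np.array(c['cam_to_world']))
print(ctrl.get_t(),ctrl.get_tool_rot(),ctrl.get_grip_width())
E
```

```text
pics
scene 48.559754135695734 318.25945935132194 198.09042833978143 [[  -0.51   -0.43    0.74 -284.15]
 [  -0.86    0.26   -0.44  539.65]
 [   0.     -0.87   -0.5   653.11]
 [   0.      0.      0.      1.  ]]
top 54.30902156783581 321.8352695783788 202.14922122101325 [[  -0.01   -0.98    0.18  361.08]
 [  -1.      0.01    0.01   14.25]
 [  -0.01   -0.18   -0.98 1361.04]
 [   0.      0.      0.      1.  ]]
wrist 61.306122556474364 323.4735563795499 200.04732545534586 [[  0.34   0.9    0.27 142.25]
 [  0.94  -0.32  -0.1  639.86]
 [ -0.     0.29  -0.96 383.88]
 [  0.     0.     0.     1.  ]]
0.15 [-0.54 -3.09  0.  ] 94.0303391717025
```

View pics/scene0.png

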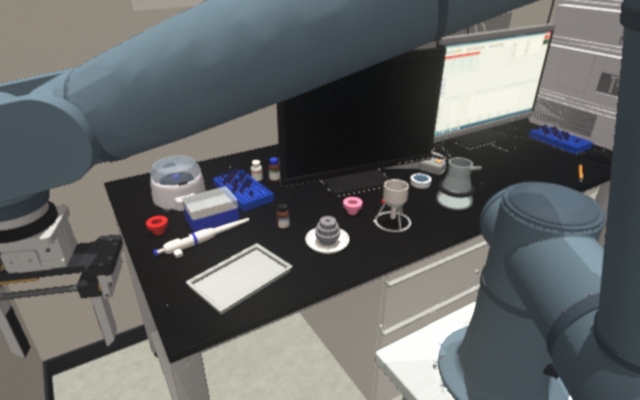

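View pics/top0.png

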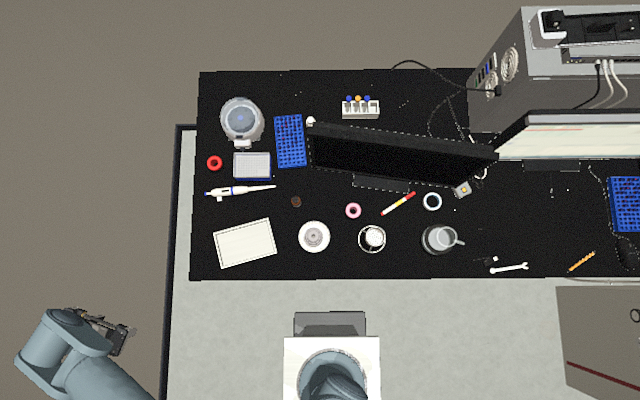

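The top view shows the tray at about (245,243), the dish and nest at (314,236), the funnel at (372,238), and the flask at (438,240) with its hose arm pointing to (463,242). The pink look-alike is at (353,210), the tape roll at (432,200) and the bottle at (296,201). Next I'll get rough positions, then take closer wrist views.

```bash
python3 - <<'E'
from h import *
np.set_printoptions(precision=1,suppress=True)
c=snap('top')
for n,u,v,z in [('tray',245,243,14),('dish',314,236.5,12),('nesttop',314,236,68),('funneltop',372,238,114),('flaskrim',438,239,126),('arm',463,242,103),('tape',432,200,19),('pink',353,210,30),('bottle',296,201,63)]:
    print(n,onz(c,u,v,z))
T0=R.from_rotvec(ctrl.get_tool_rot()).as_matrix(); p=np.array(ctrl.get_eef_pos())
w=snap('wrist'); M=np.array(w['cam_to_world']); print('cam in tool',T0.T@(M[:3,3]-p)); print(T0.T@M[:3,:3])
# tray corners from mask
hsv=cv2.cvtColor(c['img'],cv2.COLOR_RGB2HSV); m=((hsv[...,2]>120)&(hsv[...,1]<70)).astype(np.uint8)
m[:, :195]=0; m[278:]=0
for k in cv2.findContours(m,cv2.RETR_EXTERNAL,cv2.CHAIN_APPROX_NONE)[0]:
    if cv2.contourArea(k)>300:
        r=cv2.minAreaRect(k); print(r, [onz(c,*b,14)[:2] for b in cv2.boxPoints(r)] if r[0][0]<290 and r[0][1]>200 else '')
E
```

```text
tray [466.9 293.3  14. ]
dish [486.9  54.8  12. ]
nesttop [483.4  53.1  68. ]
funneltop [ 470.6 -133.4  114. ]
flaskrim [ 464.2 -339.9  126. ]
arm [ 455.7 -425.8  103. ]
tape [ 609.3 -358.3   19. ]
pink [575.4 -81.   30. ]
bottle [603.2 113.6  63. ]
cam in tool [  83.6    0.3 -165.4]
[[ 0.  -1.  -0.3]
 [ 1.   0.  -0. ]
 [ 0.  -0.3  1. ]]
((444.7884826660156, 237.05767822265625), (23.505151748657227, 33.942138671875), 74.74488067626953) 
((371.5, 238.5), (27.0, 27.0), 90.0) 
((313.5, 236.5), (31.0, 31.0), 90.0) 
((244.26632690429688, 242.66542053222656), (37.55559539794922, 59.318580627441406), 74.35775756835938) [array([504.2, 413.8]), array([558.1, 215.9]), array([432.3, 179.2]), array([380. , 373.9])]
((251.0, 164.5), (25.0, 36.0), 90.0) 
((566.5740966796875, 141.72677612304688), (34.90690994262695, 145.45132446289062), 88.99491119384766) 
((583.5, 118.0), (8.0, 111.0), 90.0) 
((360.5, 109.0), (18.0, 37.0), 90.0) 
((242.11080932617188, 121.46485900878906), (50.582767486572266, 41.98075866699219), 53.97262191772461) 
((509.5, 63.5), (33.0, 17.0), 90.0) 
((416.9999694824219, 61.49999237060547), (443.99993896484375, 122.99998474121094), 0.0)
```

```bash
cat >> h.py <<'E'
import pickle
def look(x,y,z,fn,yaw=np.pi/2):
    ctrl.move_pose([x,y,z],down(yaw)); c=snap('wrist',fn); pickle.dump(c,open('pics/'+fn+'.pkl','wb')); return c
E
python3 - <<'E'
from h import *
look(485,54,180,'w_nest.png'); look(470,-133,225,'w_fun.png'); look(464,-340,240,'w_flask.png'); print(ctrl.get_t(),ctrl.get_q())
a=[cv2.imread('pics/w_%s.png'%n) for n in ('nest','fun','flask')]
cv2.imwrite('pics/w3.png',cv2.resize(np.vstack([np.hstack(a[:2]),np.hstack([a[2],a[2]*0])]),(800,500),interpolation=cv2.INTER_AREA))
E
```

```text
4.2417 [-8.26790495e-01  5.32777449e-02  1.73439346e+00  4.06694631e-04
  1.35494106e+00 -8.28935668e-01]
```

View pics/w3.png

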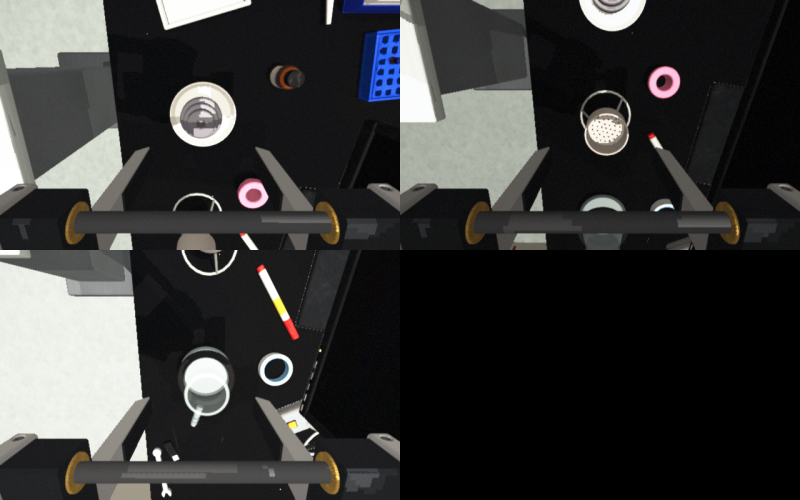

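The wrist views are clear: the nest on its dish near full-resolution pixel (323,185), the funnel cup near (328,208), and the flask rim near (331,232) with the arm down-left to (312,272). I'll segment these and fit ellipses.

```bash
python3 - <<'E'
import cv2,numpy as np
P=[('nest',323,180),('fun',328,195),('flask',330,215)]
cv2.imwrite('pics/c3.png',np.hstack([cv2.resize(cv2.imread(f'pics/w_{n}.png')[v-65:v+65,u-65:u+65],(266,266),interpolation=cv2.INTER_CUBIC) for n,u,v in P]))
E
```

```text
(no output)
```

View pics/c3.png

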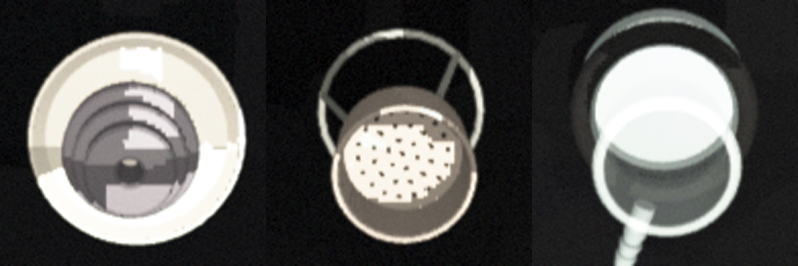

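Crop readings, converted to full-resolution pixels:
- Nest: small adapter's bore at (321,198) and dish centre at (324.5,182.5).
- Funnel: cup rim centre at about (330,214.6), 71 px wide.
- Flask: rim centre at about (331,231), 73 px wide.

I'll check these against the known sizes.

```bash
python3 - <<'E'
from h import *
np.set_printoptions(precision=1,suppress=True)
L=lambda n:pickle.load(open(f'pics/w_{n}.png.pkl','rb'))
def fit(c,pts,z,name):  # world-plane circle fit
    P=np.array([onz(c,u,v,z)[:2] for u,v in pts]); A=np.c_[2*P,np.ones(len(P))]; s=np.linalg.lstsq(A,(P**2).sum(1),rcond=None)[0]
    r=np.sqrt(s[2]+s[:2]@s[:2]); print(name,s[:2],'D',2*r,'res',np.std(np.linalg.norm(P-s[:2],axis=1)-r)); return s[:2]
def blob(c,u,v,th):
    g=cv2.cvtColor(c['img'],cv2.COLOR_RGB2GRAY); m=(g>th).astype(np.uint8); x0,x1,y0,y1=u-70,u+70,v-75,v+75
    m2=np.zeros_like(m); m2[y0:y1,x0:x1]=m[y0:y1,x0:x1]
    return max(cv2.findContours(m2,cv2.RETR_EXTERNAL,cv2.CHAIN_APPROX_NONE)[0],key=cv2.contourArea)[:,0,:]
def k(cx,cy,pts): return [(cx-65+a*130/266,cy-65+b*130/266) for a,b in pts]
n=L('nest'); d=blob(n,323,180,60); fit(n,cv2.convexHull(d)[:,0,:],12,'dish')
fit(n,k(323,180,[(121,170),(138,170),(129,162),(129,182)]),68,'bore')
fit(n,k(323,180,[(62,150),(198,150),(130,84),(72,185),(188,185),(130,217)]),40,'largecollar')
f=L('fun'); d=blob(f,328,195,60); d=d[(d[:,1]>213)]; fit(f,d,114,'fun')
q=L('flask'); d=blob(q,330,215,60)
fit(q,k(330,215,[(60,165),(210,165),(135,236),(75,208),(195,206),(135,95)]),126,'flask')
for nm,c in zip('nfq',(n,f,q)):
  pass
print('arm', onz(q,*k(330,215,[(118,210),])[0],103), onz(q,*k(330,215,[(95,262)])[0],103))
E
```

```text
dish [486.4  55.1] D 109.37153048263396 res 0.1739764760258355
bore [483.7  56.4] D 8.092486693153049 res 0.34823059888742197
largecollar [483.7  57.6] D 62.46531017027674 res 0.15281213665906856
fun [ 476.1 -144.8] D 61.44146899354438 res 0.2789728730740234
flask [ 471.3 -367.2] D 65.18416203304385 res 0.18857281486470182
arm [ 464.  -398.3  103. ] [ 452.8 -426.2  103. ]
```

The sizes agree, but the top camera puts the funnel and flask elsewhere (my pixels were eyeballed). I'll project the wrist estimates into the top and scene views to see which is right.

```bash
python3 - <<'E'
from h import *
a=[]
pts=[(486.4,55.1,6),(483.7,57,68),(476.1,-144.8,114),(476.1,-144.8,2),(471.3,-367.2,126),(471.3,-367.2,0),(469,296,4)]
for n,box in (('top',(195,180,485,290)),('scene',(180,140,500,320))):
    c=snap(n); s=800/(box[2]-box[0]); im=cv2.cvtColor(c['img'],cv2.COLOR_RGB2BGR)[box[1]:box[3],box[0]:box[2]]
    im=cv2.resize(im,None,fx=s,fy=s,interpolation=cv2.INTER_CUBIC)[:290 if n=='top' else 450]
    for i,p in enumerate(pts):
        u=(proj(c,p)-box[:2])*s; cv2.circle(im,(int(u[0]),int(u[1])),4,(0,0,255) if p[2]>50 else (0,255,0),-1)
    if n=='scene': im=im[:310]
    a.append(im)
cv2.imwrite('pics/chk.png',np.vstack(a)[:600])
E
```

```text
(no output)
```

View pics/chk.png

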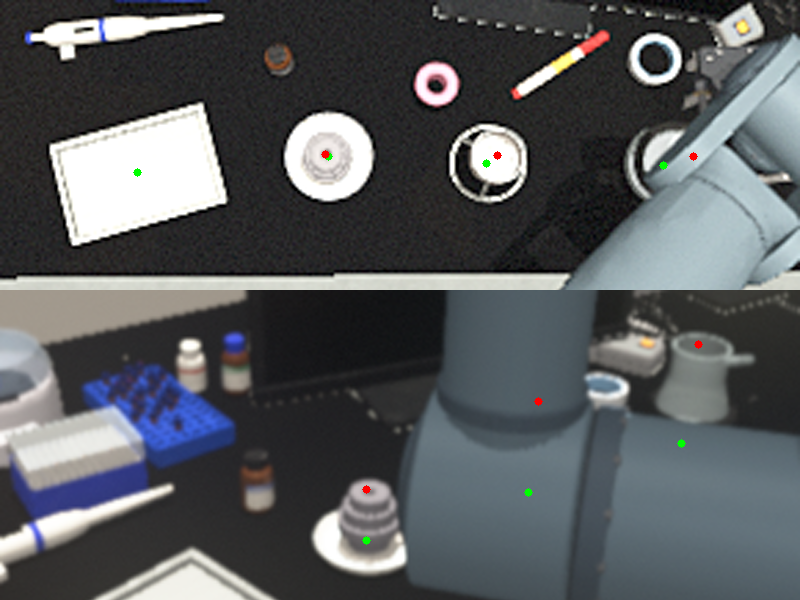

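The wrist estimates hold up: the dots land on the nest, cup and tripod centre in the top view, and on the flask rim in the scene view. Next I'll move the small adapter to the tray.

```bash
cat >> h.py <<'E'
NEST=np.array([483.9,57.0]); DISH=np.array([486.0,55.5]); FUN=np.array([476.1,-144.8]); FLK=np.array([471.3,-367.2])
TD=np.array([-.26,.966]); TRAY=np.array([469,296.]); SM=TRAY+45*TD; MD=TRAY-40*TD
Y=np.pi/2; YT=np.radians(105)
OFF=dict(s=30,m=36,l=36,f=95)   # TCP height above the object's foot
def pick(xy,foot,o,D,yaw,N,up,safe=None):
    z=foot+OFF[o]; effector.move_gripper(min(94,D+18))
    ctrl.move_pose([*xy,max(z+45,safe or 0)],down(yaw)); ctrl.move_linear([*xy,z],feed=120)
    effector.move_gripper(D-12 if o!='f' else D-6,strength=N); w=ctrl.get_grip_width()
    ctrl.move_linear([*xy,z+15],feed=60); ctrl.move_linear([*xy,up],feed=200)
    print('pick',o,'w',round(w,1),round(ctrl.get_grip_width(),1),'F',round(ctrl.get_grasp_force(),1),'t',round(ctrl.get_t(),1))
def place(xy,foot,o,D,yaw,high,slow=12,over=1.5,cN=4,open_=14,release=True):
    z=foot+OFF[o]; ctrl.move_pose([*xy,high],down(yaw)); ctrl.move_linear([*xy,z+slow],feed=150)
    hit=ctrl.move_linear([*xy,z-over],feed=25,contact_N=cN); h=ctrl.get_eef_pos()[2]-OFF[o]
    print('place',o,'hit',hit,'foot z',round(h,2),'target',foot,'w',round(ctrl.get_grip_width(),1),'t',round(ctrl.get_t(),1))
    if release: letgo(xy,D,open_,high)
def letgo(xy,D,open_,high):
    effector.move_gripper(min(94,D+open_)); p=ctrl.get_eef_pos()
    ctrl.move_linear([p[0],p[1],p[2]+40],feed=120)
    if high>p[2]+45: ctrl.move_linear([p[0],p[1],high],feed=250)
E
python3 - <<'E'
from h import *
print(ctrl.get_t())
pick(NEST,40,'s',40,Y,15,140,safe=180)
snap('wrist','w_s.png')
place(SM,4,'s',40,YT,120)
look(484,57,180,'w_n2.png')
a=np.hstack([cv2.imread('pics/w_s.png'),cv2.imread('pics/w_n2.png')]); cv2.imwrite('pics/v1.png',cv2.resize(a,(800,250),interpolation=cv2.INTER_AREA))
E
```

```text
4.3417
pick s w 39.6 39.5 F 15.0 t 8.9
place s hit True foot z 4.34 target 4 w 39.6 t 11.2
```

View pics/v1.png

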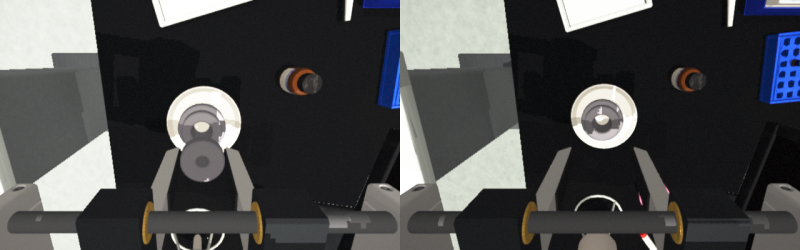

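Only the small adapter came up (held at (203,160)); the medium is still in the large one at (602,118). The placing made contact at the tray floor height. The medium adapter is next.

```bash
python3 - <<'E'
from h import *
np.set_printoptions(precision=1,suppress=True)
c=pickle.load(open('pics/w_n2.png.pkl','rb')); print('medium ~',onz(c,323,191,54))
pick(NEST,20,'m',52,Y,18,140)
place(MD,4,'m',52,YT,120)
look(484,57,150,'w_n3.png'); snap('scene','s3.png')
a=np.hstack([cv2.imread('pics/w_n3.png')[80:360,160:560],cv2.imread('pics/s3.png')[120:400,150:550]]); cv2.imwrite('pics/v2.png',a)
E
```

```text
medium ~ [483.4  63.3  54. ]
pick m w 52.0 52.4 F 18.0 t 16.4
place m hit True foot z 4.78 target 4 w 51.9 t 18.3
```

View pics/v2.png

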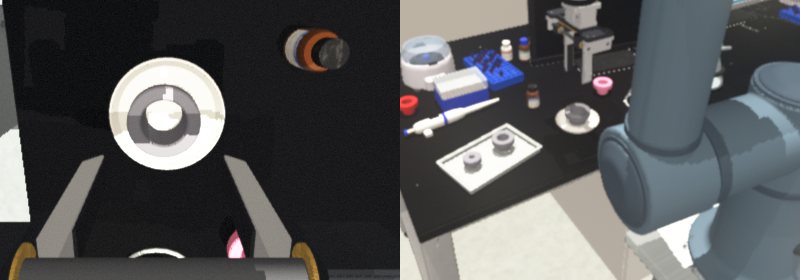

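Both adapters stand in the tray, at crop pixels (472,160) and (503,142), and the large one remains on the dish at about full-resolution (325,200). I'll measure it properly, along with the tray adapters' positions.

```bash
cat >> h.py <<'E'
def fit(c,pts,z,name):
    P=np.array([onz(c,u,v,z)[:2] for u,v in pts]); A=np.c_[2*P,np.ones(len(P))]; s=np.linalg.lstsq(A,(P**2).sum(1),rcond=None)[0]
    r=np.sqrt(s[2]+s[:2]@s[:2]); print(name,s[:2].round(1),'D',round(2*r,1),'res',round(np.std(np.linalg.norm(P-s[:2],axis=1)-r),2)); return s[:2]
E
python3 - <<'E'
from h import *
c=pickle.load(open('pics/w_n3.png.pkl','rb')); k=lambda L:[(a+160,b+80) for a,b in L]
fit(c,k([(127,119),(203,119),(165,158),(138,147),(192,147)]),40,'large')
fit(c,k([(109,114),(225,114),(167,57),(167,170)]),12,'dish')
ctrl.move_pose([*(TRAY),170],down(YT)); snap('wrist','w_t.png')
w=viewer.camera('wrist'); pickle.dump(w,open('pics/w_t.png.pkl','wb'))
cv2.imwrite('pics/v3.png',np.hstack([cv2.imread('pics/w_t.png')[40:340,120:520],cv2.resize(cv2.imread('pics/w_n3.png')[140:260,240:400],(400,300))]))
E
```

```text
large [484.9  57.3] D 64.7 res 0.08
dish [486.9  54.9] D 108.7 res 0.33
```

View pics/v3.png

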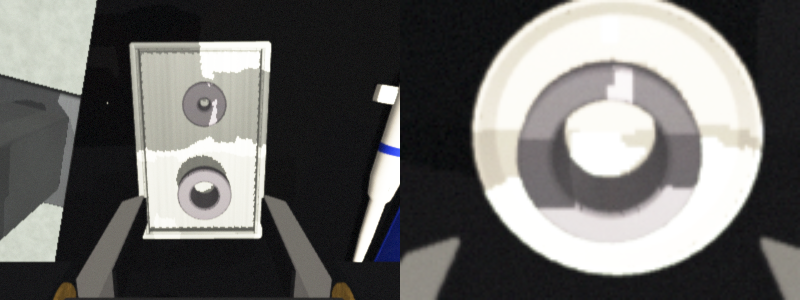

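Both adapters stand upright in the tray: the small one at crop (204,104), the medium one at (204,195). Now the large adapter goes into the flask. I won't release it until I've checked the seating height.

```bash
python3 - <<'E'
from h import *
c=pickle.load(open('pics/w_t.png.pkl','rb')); k=lambda L:[(a+120,b+40) for a,b in L]
fit(c,k([(182,104),(226,104),(204,82),(204,127)]),32,'small'); fit(c,k([(177,195),(231,195),(204,220),(185,177+36)]),38,'medium'); print(SM,MD)
L=np.array([484.9,57.2])
pick(L,6,'l',64,Y,22,200)
place(FLK,106,'l',64,Y,205,slow=26,over=1.5,cN=8,release=False)
print(ctrl.get_contact_force(),ctrl.get_eef_pos())
snap('wrist','w_l.png'); cv2.imwrite('pics/v4.png',cv2.imread('pics/w_l.png'))
E
```

```text
small [458.5 338.4] D 39.7 res 0.17
medium [480.4 256.5] D 51.3 res 0.07
[457.3  339.47] [479.4  257.36]
pick l w 64.0 64.5 F 22.0 t 25.2
place l hit True foot z 106.9 target 106 w 64.0 t 28.1
[-0.05324981  0.40074006  4.1696158 ] [ 471.12473001 -367.01193439  142.90326036]
```

View pics/v4.png

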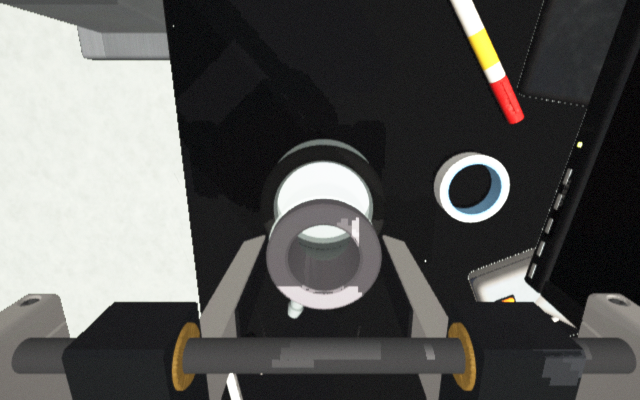

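The adapter made contact at 106.9 mm with a nominal seat of 106. I'll release it, then press lightly on the collar top with the fingertips, which confirms the seating (expected tip height 140).

```bash
python3 - <<'E'
from h import *
effector.move_gripper(80); p=ctrl.get_eef_pos(); ctrl.move_linear([p[0],p[1],172],feed=120)
effector.move_gripper(50,strength=10)
hit=ctrl.move_linear([p[0],p[1],151],feed=30,contact_N=8); print(hit,'collar top z',ctrl.get_eef_pos()[2]-14,ctrl.get_t())
ctrl.move_linear([p[0],p[1],240],feed=200)
c=look(FLK[0],FLK[1],250,'w_f2.png'); cv2.imwrite('pics/v5.png',cv2.resize(cv2.imread('pics/w_f2.png')[130:330,220:440],(660,600)))
E
```

```text
True collar top z 140.31771590546526 30.225
```

View pics/v5.png

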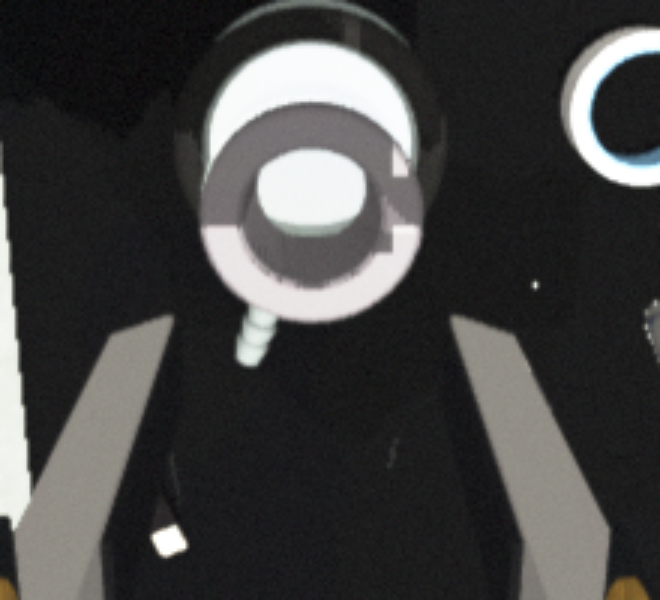

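Seated: the collar top reads 140.3, and the ring is concentric with the neck. Funnel next.

```bash
sed -i 's/f=95/f=80/' h.py; python3 - <<'E'
from h import *
c=pickle.load(open('pics/w_f2.png.pkl','rb')); k=lambda L:[(a/3+220,b/3+130) for a,b in L]
A=fit(c,k([(200,225),(422,225),(311,101),(311,323),(232,290),(392,290)]),140,'adapter')
xy=(A+FLK)/2; print(xy)
pick(FUN,14,'f',62,Y,30,245,safe=190)
place(xy,90,'f',62,Y,245,slow=20,over=2.5,cN=6,release=False)
print(ctrl.get_contact_force(),ctrl.get_eef_pos()); snap('scene','s5.png'); snap('wrist','w5.png')
cv2.imwrite('pics/v6.png',np.hstack([cv2.resize(cv2.imread('pics/s5.png')[100:250,380:580],(400,300)),cv2.imread('pics/w5.png')[80:380,120:520]]))
E
```

```text
adapter [ 471.9 -366.9] D 64.7 res 0.5
[ 471.59794974 -367.0553513 ]
pick f w 61.6 61.9 F 30.0 t 35.3
place f hit True foot z 90.74 target 90 w 61.6 t 37.4
[-0.92064832 -1.33438177  3.20381571] [ 471.33601221 -367.48589987  170.74334298]
```

View pics/v6.png

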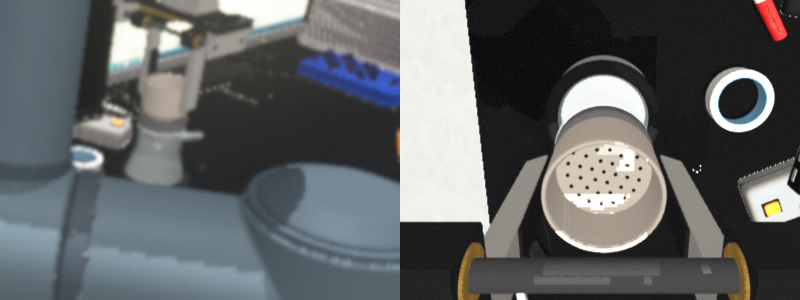

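The funnel stands upright in the adapter, with its stem tip at 90.7 against 90 expected. I'll release it, then put the medium adapter back on the dish.

```bash
python3 - <<'E'
from h import *
effector.move_gripper(76); p=ctrl.get_eef_pos(); ctrl.move_linear([p[0],p[1],255],feed=120)
pick([480,257],4,'m',52,YT,18,150,safe=150)
place(DISH,6,'m',52,YT,120)
c=look(DISH[0],DISH[1],150,'w_d.png'); snap('scene','s6.png')
cv2.imwrite('pics/v7.png',np.hstack([cv2.resize(cv2.imread('pics/w_d.png')[120:270,220:420],(400,300)),cv2.resize(cv2.imread('pics/s6.png')[120:270,380:580],(400,300))]))
E
```

```text
pick m w 51.8 52.1 F 18.0 t 44.0
place m hit True foot z 6.44 target 6 w 51.9 t 45.9
```

View pics/v7.png

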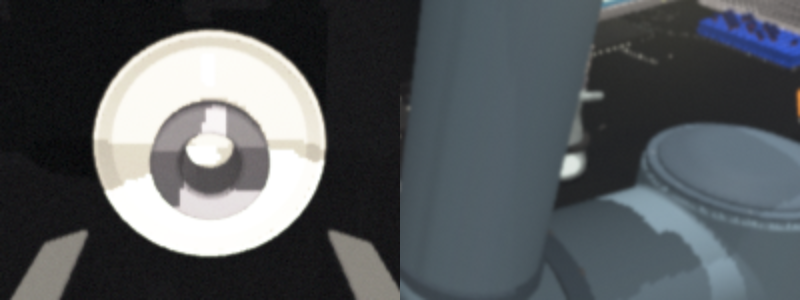

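The medium adapter stands on the dish, with its collar centred at crop (210,159). Now I'll nest the small one in it, checking the depth before release.

```bash
python3 - <<'E'
from h import *
c=pickle.load(open('pics/w_d.png.pkl','rb')); k=lambda L:[(a/2+220,b/2+120) for a,b in L]
M=fit(c,k([(150,160),(270,160),(210,98),(210,219),(167,202),(253,202)]),40,'medium')
pick([458.2,338.8],4,'s',40,YT,15,130,safe=150)
place((M+DISH)/2,26,'s',40,YT,130,slow=24,over=1.5,cN=4,release=False)
print(ctrl.get_contact_force(),ctrl.get_eef_pos()[:2])
E
```

```text
medium [486.9  57.5] D 52.4 res 0.56
pick s w 39.5 39.7 F 15.0 t 51.6
place s hit True foot z 26.34 target 26 w 39.2 t 54.0
[-0.67871675 -0.36014518  4.25008255] [486.26206059  56.50786907]
```

Nested at 26.3, nominal 26. I'll release, retreat, and check both stations.

```bash
python3 - <<'E'
from h import *
letgo(None,40,14,180)
look(486,56,180,'w_e1.png'); look(471.5,-367,290,'w_e2.png')
ctrl.move_pose([350,450,260],down(Y)); snap('scene','s_e.png'); print(ctrl.get_t())
a=[cv2.resize(cv2.imread('pics/w_e1.png')[120:270,220:420],(400,300)),cv2.resize(cv2.imread('pics/w_e2.png')[100:350,160:493],(400,300))]
b=cv2.resize(cv2.imread('pics/s_e.png')[120:270,200:600],(800,300))
cv2.imwrite('pics/v8.png',np.vstack([np.hstack(a),b]))
E
```

```text
60.4667
```

View pics/v8.png

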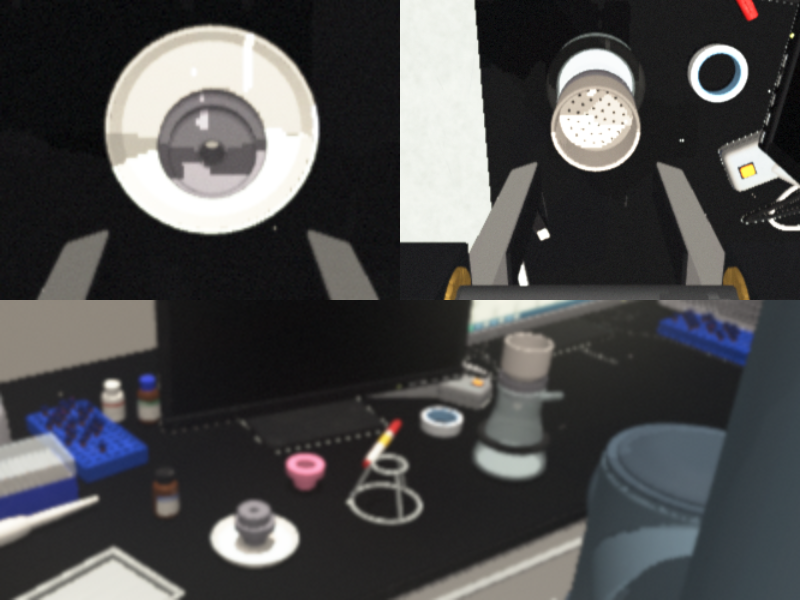

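The small adapter is nested in the medium one on the dish (255,525). The funnel stands upright in the seated large adapter on the flask (525,360). The bottle, tape roll and pink look-alike haven't moved, and the arm is clear, so I'm handing in.

```bash
python3 -c "
from h import *
print(job_done())"
```

```text
the job is handed in; nothing more can be done
None
```

The job is done and handed in at about 60 s of the 144 s: the large adapter is seated in the flask with the funnel upright in it, the medium and small adapters are nested back on the white dish, and the bottle and tape roll are untouched.

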